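Lids back on their own bead jars

ROBOT

A 6-joint arm with a two-finger parallel gripper is mounted at the origin on a cart in front of the work surface, level with it; the furniture and walls round the work are solid. World frame = base frame: x ahead of the robot, y to its left, z up, the work surface at z = 0. Lengths are in m, angles in rad, forces in N, time in s.
With the tool pointing down it reaches from about 0.35 to 0.95 m from the base axis. Payload 17.4 kg.
Tool frame: the origin (TCP) lies midway between the tips of the shut fingers; the grasp point (between the pads) lies bot.grasp_offset behind it (bot.grasp_offset is the distance from the TCP to the grasp point, in m); z points along the fingers, y is the line along which they close (so a half turn about z gives the same grasp; the last joint's range is limited). The gripper opens to 93 mm and grips with 3 to 60 N. Pads are 15 mm wide; open, the fingers measure 128 mm over their backs; the gripper's body (75 mm by 188 mm) begins 65 mm behind the grasp point.
Start: joints at [1.175, 0.116, 1.442, -0, 1.584, -0.038], TCP at [0.236, 0.632, 0.219] pointing down, gripper open.
Joint ranges: [-2.83, 2.83], [-0.83, 2.19], [0.07, 2.5], [-1.14, 4.28], [0.01, 3], [-2.97, 2.97]. Speed limits (rad/s): [1.89, 1.89, 2.22, 3.14, 3.14, 3.14].

INTERFACE

Orientations are given as a unit quaternion [w, x, y, z].
In Python, from workcell import bot, kin, cams, current_clock, current_joint_pos, current_dq, current_joint_torque, current_tcp_pos, current_eef_rot, current_force, current_torque, current_gripper_width, current_finger_force gives the robot as it stands. Calls block until the motion is done:
- bot.move_ptp(position, orientation): joint-space move of the TCP to a pose.
- bot.move_l(position, v=0.15, orientation=None): straight line of the TCP; orientation=None keeps the orientation; v is the mean speed in m/s.
- bot.movej(angles): joint-space move.
- bot.release() and bot.close(): open the fingers fully, or close them until they stop; the grip force is fixed at half the most.
- bot.wait(seconds).
- kin.ik(position, orientation): joint angles nearest the present ones, or None.
- cams.snapshot(name): name is "scene" or "top" or "wrist"; returns (picture, depth): 400x640x3 uint8, red, green, blue; 400x640 float32, m along the optical axis (not along the pixel's ray), 0 where there is no reading.
- cams.camera_params(name): a dict with "fovy" (degrees; the focal length in pixels is half the picture's height over the tangent of half this angle, whatever the lens; pixels are square), "cx", "cy" (the principal point, pixels), "dist" ([k1, k2, p1, p2, k3] as OpenCV has them; the pictures are not rectified), "xyz" and "rotation" of the camera in the world. Camera axes: x right, y up, looking along -z (the intrinsics and any distortion apply to the point x, -y, -z); pixel columns grow to the right and rows downward; lengths in m; the calibration is good to about 2 mm. A picture is of the moment at which its call begins: read the wrist's pose just before it. camera_params takes no time and is no camera call; for the wrist camera it gives the pose at the moment of the call.
A pose or a line that the arm cannot do raises bot.PlanningError and nothing moves.
- bot.job_done(): hands the job in; it is judged then, once.
Readings, each from a call of its own:
- current_clock(): time.
- current_joint_pos(): joint angles.
- current_dq(): joint speeds.
- current_joint_torque(): joint torques, N m.
- current_tcp_pos(): TCP position.
- current_eef_rot(): TCP orientation.
- current_force(): force on the tool from outside, world axes, zero at the start.
- current_torque(): the same for the moment, N m.
- current_gripper_width(): finger opening in m.
- current_finger_force(): force on a finger pad.
Only numpy, scipy, OpenCV 4.12 (cv2) and the standard library are available. Lean on these libraries where they do the work, as an engineer would, in place of code of your own. Each camera call takes 0.05 s, during which the arm holds its last target. There are 200 camera calls.

TASK

The wooden lids of the three white bead jars have been mixed up. Put each lid back on the jar it fits - the small lid on the low jar, the medium lid on the middle-sized jar, the large lid on the tall jar - so that all three sit level and fully home. The felt coasters are a free spot to rest a lid on meanwhile; leave the jars standing where they are and do not disturb the two small paint bottles among them.

Things in the scene. Friction and masses are not known exactly. Their poses are not given: they have to be found in the camera images.
- low_jar: the low, squat white ceramic jar, loose, 0.9 kg, 62 mm high, body 114 mm across, rim 58 mm outside; round mouth 44 mm wide at the rim, narrowing to 40 mm 18 mm down, where wooden beads fill it (solid). Origin: centre of the underside, z up along its axis. The small lid belongs on it. It stands upright in any yaw.
- mid_jar: the middle-sized white ceramic jar, loose, 0.9 kg, 80 mm high, body 94 mm across, rim 72 mm outside; round mouth 58 mm wide at the rim, narrowing to 54 mm 18 mm down, where wooden beads fill it (solid). Origin: centre of the underside, z up along its axis. The medium lid belongs on it. It stands upright in any yaw.
- tall_jar: the tall white ceramic jar, loose, 0.9 kg, 98 mm high, body 102 mm across, rim 86 mm outside; round mouth 72 mm wide at the rim, narrowing to 68 mm 18 mm down, where wooden beads fill it (solid). Origin: centre of the underside, z up along its axis. The large lid belongs on it. It stands upright in any yaw.
- small_lid: small wooden lid, ~80 g: tapered plug 14 mm deep (30 mm across at its foot, 39 at its top), on it a round flange 70 mm across, 7 mm thick, on it a ball-like knob 24 mm across (widest 32-40 mm up), 21 to 49 mm above the origin. Origin: centre of the flat foot (stands stably on it); z up. Starts loose in the mid jar's wider mouth. Seated in the low jar: origin 48 mm above the jar's.
- medium_lid: medium wooden lid, ~80 g: tapered plug 14 mm deep (46 mm across at its foot, 53 at its top), on it a round flange 84 mm across, 7 mm thick, on it a cylinder knob 25 mm across, 21 to 49 mm above the origin. Origin: centre of the flat foot (stands stably on it); z up. Starts loose in the tall jar's wider mouth. Seated in the mid jar: origin 66 mm above the jar's.
- large_lid: large wooden lid, ~80 g: tapered plug 14 mm deep (60 mm across at its foot, 67 at its top), on it a round flange 96 mm across, 7 mm thick, on it a bar handle 56 mm long in x, 16 in y, 21 to 49 mm above the origin. Origin: centre of the flat foot (stands stably on it); z up. Starts standing proud on the low jar's rim. Seated in the tall jar: origin 84 mm above the jar's.
- coasters: low fanned stack of thin round felt coasters, about 109 x 121 mm, fixed, nothing on it: a free spot to rest a lid. Origin: underside, near the middle; its flat top (the surface a lid rests on) is 21 mm above, a disc 97 mm across centred at x = 1, y = -3 mm in its frame.
- paint_sky: slim light-blue paint bottle, 34 mm across, 100 mm high, loose, standing among the jars; a bystander. Origin: centre of the underside.
- paint_orange: short orange paint bottle, 38 mm across, 75 mm high, loose, standing among the jars; a bystander. Origin: centre of the underside.
Mind the look-alikes: they are no part of the job. Leave any black or purple look-alike of the small_lid alone.

How it is judged:
By the outcome, as a careful person would: the job done as asked, in the order asked, and still so for the second after the job is handed in, with the robot touching nothing.
It also fails if it takes over 109 s, if anything falls off the work surface, if the arm or the gripper's body presses on something with over 40 N, if the wrist force passes 120 N, or if a joint passes its speed limit or range.

## Working session

There is one attempt and no reset: what is moved stays moved. The work goes in short steps, each a Python script; the robot and the scene stay as the last script left them, time stands still between calls to the robot, and variables do not carry over. Pictures are saved under pics/ and viewed, at most 14 in all, crops included, and the job is handed in when it is done.

```bash
ls; mkdir -p pics
python3 - <<'E'
from workcell import *
import cv2
for n in("scene","top"):
    p,d=cams.snapshot(n); cv2.imwrite(f"pics/{n}0.png",p[:,:,::-1]); c=cams.camera_params(n); print(n,c,(d>0).mean())
print(bot.grasp_offset,current_clock(),current_eef_rot(),cams.camera_params("wrist"))
E
```

```text
pics
scene {'fovy': 42.187835858423476, 'cx': 324.20720294200964, 'cy': 198.14169262545553, 'dist': array([-0.05285425,  0.        ,  0.        ,  0.        ,  0.        ]), 'xyz': array([-0.26600458, -0.71959278,  1.16085722]), 'rotation': array([ 0.85045255,  0.3575291 , -0.14454596, -0.35778468])} 0.9772890625
top {'fovy': 49.279279759774184, 'cx': 317.5088398317793, 'cy': 190.84113546892218, 'dist': array([-0.07528906,  0.        ,  0.        ,  0.        ,  0.        ]), 'xyz': array([0.3764792 , 0.04813621, 1.48473595]), 'rotation': array([-0.70051548, -0.0306178 ,  0.03190954,  0.71226568])} 0.99600390625
0.0188 0.1 [-9.03693659e-05  1.77956935e-01  9.84038143e-01 -5.03339569e-04] {'fovy': 66.32512216577213, 'cx': 313.9782799584517, 'cy': 199.35477041349964, 'dist': array([-0.02673058,  0.        ,  0.        ,  0.        ,  0.        ]), 'xyz': array([0.17216951, 0.65634038, 0.38394503]), 'rotation': array([ 0.81513359, -0.10329177, -0.07118312,  0.56552719])}
```

View pics/scene0.png

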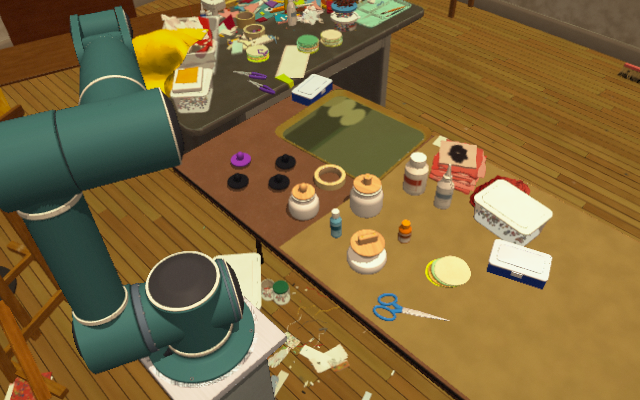

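View pics/top0.png

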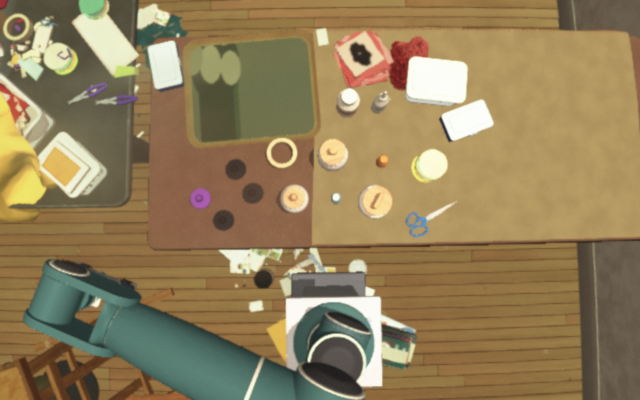

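The scene view shows, from left: mid jar with the small lid at (303,200), tall jar with the medium lid at (366,195), and low jar with the large lid and its bar handle at (367,250). Coasters are at (450,271). In the top view these are at (294,198), (333,154), (376,201) and (430,165), with bottles at (336,198) and (383,160). Next I locate them roughly and take a wrist overview.

```bash
cat > h.py <<'E'
from workcell import *
import numpy as np, cv2
from scipy.spatial.transform import Rotation as R
def RM(q): return R.from_quat([q[1],q[2],q[3],q[0]]).as_matrix()
def K(c):
    f=200/np.tan(np.radians(c["fovy"]/2)); return np.array([[f,0,c["cx"]],[0,f,c["cy"]],[0,0,1]])
def world(c,uv,z):
    n=cv2.undistortPoints(np.array(uv,float).reshape(-1,1,2),K(c),np.array(c["dist"]))[:,0]
    r=np.c_[n[:,0],-n[:,1],-np.ones(len(n))]@RM(c["rotation"]).T
    return c["xyz"]+r*((z-c["xyz"][2])/r[:,2])[:,None]
def pix(c,P):
    p=(np.atleast_2d(P)-c["xyz"])@RM(c["rotation"]); p=p*[1,-1,-1]
    return cv2.projectPoints(p,np.zeros(3),np.zeros(3),K(c),np.array(c["dist"]))[0][:,0]
def cloud(c,d):  # world point of each pixel
    h,w=d.shape; u,v=np.meshgrid(np.arange(w),np.arange(h))
    n=cv2.undistortPoints(np.stack([u,v],-1).reshape(-1,1,2).astype(float),K(c),np.array(c["dist"]))[:,0]
    p=np.c_[n[:,0],-n[:,1],-np.ones(len(n))]*d.reshape(-1,1)
    return (p@RM(c["rotation"]).T+c["xyz"]).reshape(h,w,3)
def down(yaw): # fingers close along world direction yaw (mod pi)
    q=(R.from_euler("z",yaw-np.pi/2)*R.from_euler("x",np.pi)).as_quat(); return np.array([q[3],q[0],q[1],q[2]])
# tool y: Rx(pi) maps y->-y; Rz(yaw-pi/2) puts it along yaw (mod pi)
def shot(name,fn):
    c=cams.camera_params(name); p,d=cams.snapshot(name)
    if fn: cv2.imwrite(f"pics/{fn}.png",p[:,:,::-1])
    return c,p,d
E
python3 - <<'E'
from h import *
c=cams.camera_params("top")
for n,uv,z in[("mid",(294,198),.087),("tall",(333,154),.105),("low",(376,201),.083),("coast",(430,165),.021),("sky",(336,198),.1),("or",(383,160),.075)]: print(n,world(c,[uv],z)[0].round(3))
q=current_eef_rot(); print(RM(q).round(2)); print("cam in tool",RM(q).T@(cams.camera_params("wrist")["xyz"]-current_tcp_pos()), (RM(q).T@RM(cams.camera_params("wrist")["rotation"])).round(2))
for y in np.arange(0,np.pi,.4):
    print(y,[None if (j:=kin.ik([.5,0,.35],down(y+k))) is None else np.round(j,2) for k in(0,np.pi)])
E
```

```text
mid [0.479 0.12  0.087]
tall [ 0.616 -0.007  0.105]
low [ 0.465 -0.144  0.083]
coast [ 0.588 -0.34   0.021]
sky [ 0.475 -0.014  0.1  ]
or [ 0.599 -0.172  0.075]
[[-0.94  0.35 -0.  ]
 [ 0.35  0.94 -0.  ]
 [-0.   -0.   -1.  ]]
cam in tool [ 6.86086106e-02  7.45833154e-05 -1.65958608e-01] [[ 0.    0.97  0.25]
 [ 1.    0.   -0.  ]
 [-0.    0.25 -0.97]]
0.0 [None, array([-0.05, -0.27,  1.59, -0.  ,  1.82, -0.05])]
0.4 [array([-0.05, -0.27,  1.59, -0.  ,  1.82,  2.69]), array([-0.05, -0.27,  1.59,  0.  ,  1.82, -0.45])]
0.8 [array([-0.05, -0.27,  1.59, -0.  ,  1.82,  2.29]), array([-0.05, -0.27,  1.59,  0.  ,  1.82, -0.85])]
1.2000000000000002 [array([-0.05, -0.27,  1.59, -0.  ,  1.82,  1.89]), array([-0.05, -0.27,  1.59,  0.  ,  1.82, -1.25])]
1.6 [array([-0.05, -0.27,  1.59, -0.  ,  1.82,  1.49]), array([-0.05, -0.27,  1.59,  0.  ,  1.82, -1.65])]
2.0 [array([-0.05, -0.27,  1.59, -0.  ,  1.82,  1.09]), array([-0.05, -0.27,  1.59,  0.  ,  1.82, -2.05])]
2.4000000000000004 [array([-0.05, -0.27,  1.59, -0.  ,  1.82,  0.69]), array([-0.05, -0.27,  1.59,  0.  ,  1.82, -2.45])]
2.8000000000000003 [array([-0.05, -0.27,  1.59, -0.  ,  1.82,  0.29]), array([-0.05, -0.27,  1.59,  0.  ,  1.82, -2.85])]
```

Run:
```python
from h import *
for z in (.42,.38,.34):
    try: bot.move_ptp([.52,-.06,z],down(np.pi)); break
    except bot.PlanningError as e: print(e)
print(z,current_clock())
c,p,d=shot("wrist","ov"); np.savez("ov.npz",p=p,d=d,**c)
X=cloud(c,d)
for n,(x,y) in dict(mid=(.479,.12),tall=(.616,-.007),low=(.465,-.144),coast=(.588,-.34),sky=(.475,-.014),orange=(.599,-.172)).items():
    m=(np.hypot(X[...,0]-x,X[...,1]-y)<.075)&(d>0); 
    if not m.any(): print(n,"none"); continue
    zt=np.percentile(X[m][:,2],99.5); print(n,"top z",zt.round(4),"mean top",X[m&(X[...,2]>zt-.006)].mean(0).round(4), pix(c,[[x,y,.08]]).round())
```

```text
0.42 2.8333
mid top z 0.1153 mean top [0.4838 0.1217 0.1134] [[287.  46.]]
tall top z 0.5451 mean top [ 0.5632 -0.0363  0.5423] [[373. 131.]]
low top z 0.1124 mean top [ 0.4682 -0.144   0.1183] [[282. 213.]]
coast top z 0.023 mean top [ 0.594  -0.3695  0.0208] [[350. 312.]]
sky top z 0.5451 mean top [ 0.5045 -0.0363  0.5421] [[286. 136.]]
orange top z 0.0756 mean top [ 0.6037 -0.1713  0.0744] [[359. 228.]]
```

View pics/ov.png

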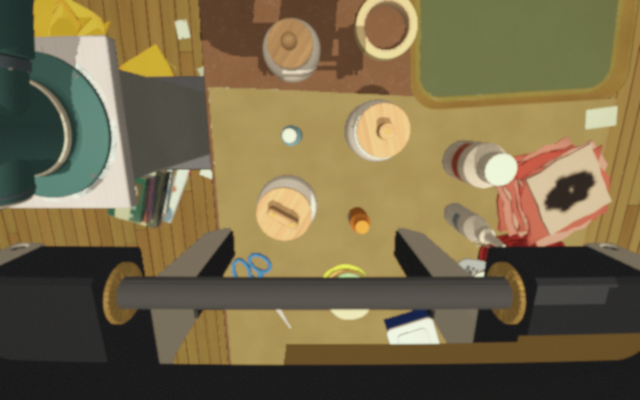

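The overview shows the small lid at (290,45), medium lid at (380,129), large lid with its bar at (284,212), sky bottle at (291,134) and orange bottle at (359,220). The coasters are partly behind the gripper at (348,300).

```bash
cat >> h.py <<'E'
def lid(c,p,d,x,y,zf,rad=.06):
    """lid near x,y with flange top near zf: flange circle, plane tilt, knob top centre, knob yaw"""
    X=cloud(c,d); Z=X[...,2]; r=np.hypot(X[...,0]-x,X[...,1]-y)
    hsv=cv2.cvtColor(p,cv2.COLOR_RGB2HSV); m=(r<rad)&(d>0)
    wood=m&(hsv[...,0]>5)&(hsv[...,0]<25)&(hsv[...,1]>60)
    f=wood&(abs(Z-zf)<.008); Q=X[f]; A=np.c_[Q[:,:2]-[x,y],np.ones(len(Q))]
    for _ in range(3):
        co=np.linalg.lstsq(A,Q[:,2],rcond=None)[0]; k=abs(A@co-Q[:,2])<.004; Q=Q[k];A=A[k]
    (cx,cy),rr=cv2.minEnclosingCircle((Q[:,:2]*1000).astype(np.float32)) if len(Q) else ((0,0),0)
    t=m&(Z>zf+.022)&(Z<zf+.034); T=X[t]; yaw=None
    w,v=np.linalg.eigh(np.cov(T[:,:2].T)); yaw=np.arctan2(v[1,1],v[0,1])
    return dict(flange=(round(cx,1),round(cy,1),round(rr,1)),z=co[2].round(4),tilt=np.degrees(co[:2]).round(1),n=len(Q),knob=T.mean(0).round(4),nk=len(T),kmid=((T.min(0)+T.max(0))/2).round(4),kext=np.ptp(T,axis=0).round(3),yaw=round(float(yaw),3))
def blob(mask,near):
    n,l,s,ce=cv2.connectedComponentsWithStats(mask.astype(np.uint8)); i=1+np.argmin(np.hypot(*(ce[1:]-near).T)+1e3*(s[1:,4]<40)); return ce[i],s[i],l==i
E
python3 - <<'E'
from h import *
o=np.load("ov.npz"); c={k:o[k] for k in("cx","cy","dist","xyz","rotation","fovy")}
for n,x,y,z in(("small",.481,.121,.087),("medium",.616,-.007,.105),("large",.467,-.144,.083)): print(n,lid(c,o["p"],o["d"],x,y,z))
p=cv2.imread("pics/top0.png"); h=cv2.cvtColor(p,cv2.COLOR_BGR2HSV); print(h[165,420:445:4].tolist(), h[172:184:3,420].tolist())
ct=cams.camera_params("top")
m=(h[...,1]<90)&(h[...,2]>190); ce,s,_=blob(m,(431,164)); print(ce,s,world(ct,[ce],.021))
E
```

```text
small {'flange': (483.2, 122.3, 35.5), 'z': np.float64(0.0871), 'tilt': array([ 0.1, -0.1]), 'n': 1565, 'knob': array([0.484 , 0.1217, 0.1132]), 'nk': 190, 'kmid': array([0.4838, 0.1223, 0.1132]), 'kext': array([0.021, 0.02 , 0.008]), 'yaw': -2.409}
medium {'flange': (626.6, -4.4, 42.2), 'z': np.float64(0.1052), 'tilt': array([ 0.1, -0.1]), 'n': 2061, 'knob': array([ 0.6253, -0.0047,  0.133 ]), 'nk': 242, 'kmid': array([ 0.6257, -0.0047,  0.1318]), 'kext': array([0.025, 0.023, 0.009]), 'yaw': 3.095}
large {'flange': (468.4, -146.3, 47.5), 'z': np.float64(0.0832), 'tilt': array([ 0.1, -0.2]), 'n': 1869, 'knob': array([ 0.4682, -0.1454,  0.1102]), 'nk': 304, 'kmid': array([ 0.468 , -0.146 ,  0.1093]), 'kext': array([0.049, 0.036, 0.009]), 'yaw': 2.614}
[[29, 35, 251], [29, 34, 252], [28, 36, 252], [28, 38, 252], [28, 39, 252], [28, 38, 252], [28, 39, 252]] [[38, 69, 235], [24, 105, 202], [26, 131, 232], [26, 125, 210]]
[431.60186418 164.06924101] [416 149  32  31 751] [[ 0.59141136 -0.34596792  0.021     ]]
```

Depth agrees with the expected heights: flange tops at 87, 105 and 83 mm, all level. Now I move the large lid to the coasters.

```bash
cat >> h.py <<'E'
def pick(x,y,zo,yaw):
    q=down(yaw); bot.move_ptp([x,y,zo+.10],q); bot.move_l([x,y,zo+.024],.12)
    bot.close(); w=current_gripper_width(); z0=current_force()[2]
    bot.move_l([x,y,zo+.11],.15); print("width",w,"after lift",current_gripper_width(),"t",current_clock()); return w
def place(x,y,zo,yaw,hi=.09,zsafe=.0):
    q=down(yaw); bot.move_ptp([x,y,max(zo+.024+hi,zsafe)],q); bot.move_l([x,y,zo+.045],.15); bot.move_l([x,y,zo+.0255],.03)
    print("F",current_force().round(1)); bot.release(); bot.move_l([x,y,zo+.12],.15); print("t",current_clock())
def over(fn):
    bot.move_ptp([.52,-.06,.42],down(np.pi)); c,p,d=shot("wrist",fn); np.savez(f"{fn}.npz",p=p,d=d,**c); return c,p,d
def rim(c,p,d,x,y,z,ro):
    X=cloud(c,d); m=(d>0)&(abs(X[...,2]-z)<.005)&(np.hypot(X[...,0]-x,X[...,1]-y)<ro+.025)&(p.min(2)>110)
    Q=(X[m]*1000).astype(np.float32); (e,ax,_)=cv2.fitEllipse(cv2.convexHull(Q[:,:2])); return np.round(e,1),np.round(ax,1),Q[:,2].mean(),len(Q)
E
python3 - <<'E'
from h import *
g=2.614-np.pi/2
a,b=[kin.ik([.4683,-.1458,.162],down(g+k)) for k in(0,np.pi)]
pick(.4683,-.1458,.062,g if a is not None and (b is None or abs(a[5])<abs(b[5])) else g+np.pi)
c,p,d=shot("wrist","held")
bot.move_l([.4683,-.1458,.22],.2)
j=current_eef_rot()
yaw=np.arctan2(RM(j)[1,1],RM(j)[0,1])
yy=min((g,g+np.pi),key=lambda k: np.linalg.norm(down(k)-j) if np.dot(down(k),j)>0 else np.linalg.norm(down(k)+j))
place(.590,-.345,.021,yy,zsafe=.2)
c,p,d=over("ov2")
print("large",lid(c,p,d,.59,-.345,.042))
print("low",rim(c,p,d,.468,-.146,.062,.029),current_clock())
E
```

```text
width 0.015686721452950008 after lift 0.015761476206560477 t 6.7
F [-0.1  0.3 -1.3]
t 11.9833
large {'flange': (589.2, -363.8, 42.7), 'z': np.float64(0.0424), 'tilt': array([0.4, 0.3]), 'n': 307, 'knob': array([ 0.6004, -0.3496,  0.0694]), 'nk': 99, 'kmid': array([ 0.5968, -0.3508,  0.068 ]), 'kext': array([0.038, 0.017, 0.008]), 'yaw': 2.838}Traceback (most recent call last):
  File "<stdin>", line 13, in <module>
  File "h.py", line 51, in rim
    Q=(X[m]*1000).astype(np.float32); (e,ax,_)=cv2.fitEllipse(cv2.convexHull(Q[:,:2])); return np.round(e,1),np.round(ax,1),Q[:,2].mean(),len(Q)
                                                              ~~~~~~~~~~~~~~^^^^^^^^^
cv2.error: OpenCV(4.12.0) /io/opencv/modules/imgproc/src/convhull.cpp:143: error: (-215:Assertion failed) total >= 0 && (depth == CV_32F || depth == CV_32S) in function 'convexHull'
```

View pics/ov2.png

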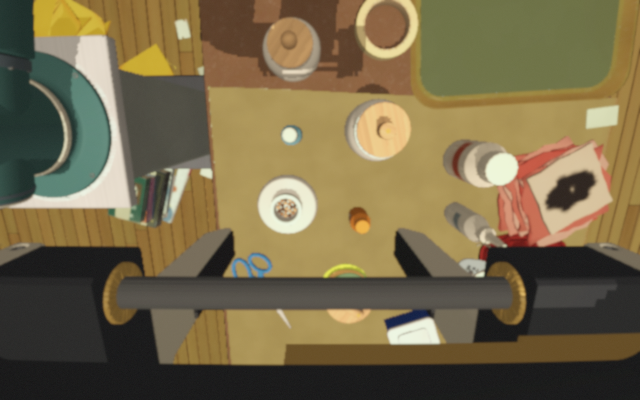

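The large lid is level on the coasters, and the low jar's open mouth is at (287,207). Next I fix the rim fit.

Run:
```python
from h import *
o=np.load("ov2.npz"); c={k:o[k] for k in("cx","cy","dist","xyz","rotation","fovy")};p=o["p"];d=o["d"]
X=cloud(c,d); r=np.hypot(X[...,0]-.465,X[...,1]+.147)
m=(d>0)&(r<.065)&(X[...,2]>.02)
print(m.sum(),np.histogram(X[m][:,2],np.arange(.02,.08,.004)), p[m].min(1).mean())
for zlo,zhi in((.056,.068),(.03,.058)):
    k=m&(X[...,2]>zlo)&(X[...,2]<zhi); Q=np.ascontiguousarray(X[k][:,:2]*1000,dtype=np.float32)
    if len(Q)>5: print(len(Q),cv2.fitEllipse(cv2.convexHull(Q)))
```

```text
2702 (array([ 22,  71, 113, 212, 934, 724, 196,  37,  28,  49, 313,   3,   0,
         0]), array([0.02 , 0.024, 0.028, 0.032, 0.036, 0.04 , 0.044, 0.048, 0.052,
       0.056, 0.06 , 0.064, 0.068, 0.072, 0.076])) 187.059955588453
365 ((468.87811279296875, -145.21266174316406), (55.637638092041016, 57.52836227416992), 16.259746551513672)
2209 ((469.3038635253906, -144.94204711914062), (107.63348388671875, 109.9735336303711), 10.016508102416992)
```

Low jar is at (469, -145) mm, with rim and body fits agreeing. Now the small lid.

```bash
cat >> h.py <<'E'
def rim(c,p,d,x,y,z,ro):
    X=cloud(c,d); m=(d>0)&(abs(X[...,2]-z)<.006)&(np.hypot(X[...,0]-x,X[...,1]-y)<ro+.02)
    Q=np.ascontiguousarray(X[m][:,:2]*1000,dtype=np.float32)
    return (len(Q),)+(cv2.fitEllipse(cv2.convexHull(Q))[:2] if len(Q)>9 else ())
E
python3 - <<'E'
from h import *
pick(.4838,.1222,.066,np.pi)
bot.move_l([.4838,.1222,.22],.2); bot.move_l([.4690,-.1451,.22],.25)
place(.4690,-.1451,.048,np.pi)
c,p,d=over("ov3")
print("small",lid(c,p,d,.469,-.145,.069))
print("mid",rim(c,p,d,.483,.122,.08,.036),current_clock())
E
```

```text
width 0.023027116552130467 after lift 0.02319319385011227 t 17.3417
F [-0.7 -0.3 -0.6]
t 22.6583
small {'flange': (469.2, -144.0, 34.4), 'z': np.float64(0.0692), 'tilt': array([ 0.1, -0.3]), 'n': 972, 'knob': array([ 0.4691, -0.1436,  0.0952]), 'nk': 117, 'kmid': array([ 0.4691, -0.1439,  0.0951]), 'kext': array([0.02 , 0.02 , 0.008]), 'yaw': 2.785}
mid (716, (483.0231018066406, 122.939208984375), (70.79125213623047, 72.71831512451172)) 23.7583
```

View pics/ov3.png

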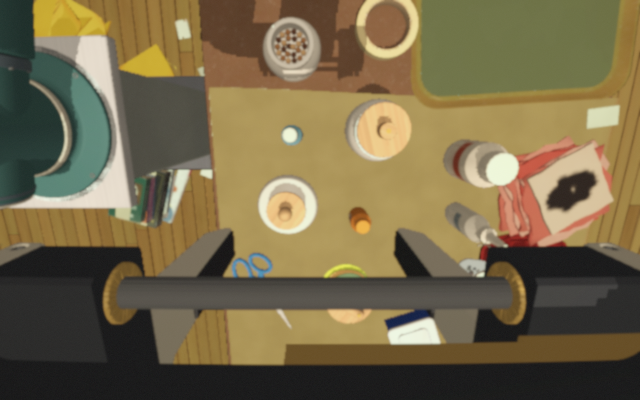

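The small lid is seated level in the low jar (flange top 69 mm, as it must be). The mid jar's mouth is open at (292,47). Next is the medium lid.

Run:
```python
from h import *
pick(.6257,-.0046,.084,np.pi)
bot.move_l([.6257,-.0046,.22],.2); bot.move_l([.4832,.1229,.22],.25)
place(.4832,.1229,.066,np.pi)
c,p,d=over("ov4")
print("medium",lid(c,p,d,.483,.123,.087))
print("small",lid(c,p,d,.469,-.145,.069))
print("tall",rim(c,p,d,.62,-.006,.098,.043),current_clock())
# look at the large lid on the coasters
bot.move_ptp([.52,-.28,.36],down(np.pi)); bot.move_l([.59,-.42,.36],.25)
c,p,d=shot("wrist","lg"); print("large",lid(c,p,d,.59,-.345,.042))
```

```text
width 0.024300644286193697 after lift 0.02463358664852455 t 27.375
F [ 0.6 -0.1 -0.8]
t 32.225
medium {'flange': (483.9, 122.2, 42.2), 'z': np.float64(0.0872), 'tilt': array([-0. , -0.1]), 'n': 2273, 'knob': array([0.4843, 0.1219, 0.1149]), 'nk': 277, 'kmid': array([0.4839, 0.1224, 0.1135]), 'kext': array([0.024, 0.025, 0.009]), 'yaw': 1.874}
small {'flange': (469.2, -144.2, 34.4), 'z': np.float64(0.0692), 'tilt': array([-0.1, -0.4]), 'n': 970, 'knob': array([ 0.4692, -0.1436,  0.0952]), 'nk': 119, 'kmid': array([ 0.4693, -0.1441,  0.0948]), 'kext': array([0.02 , 0.021, 0.007]), 'yaw': 2.761}
tall (817, (624.57958984375, -6.197093486785889), (85.57325744628906, 85.94764709472656)) 33.425
large {'flange': (589.7, -344.9, 48.1), 'z': np.float64(0.0423), 'tilt': array([-0. , -0.1]), 'n': 2676, 'knob': array([ 0.5904, -0.3451,  0.0694]), 'nk': 412, 'kmid': array([ 0.5907, -0.3446,  0.0687]), 'kext': array([0.049, 0.037, 0.008]), 'yaw': 2.596}
```

View pics/lg.png

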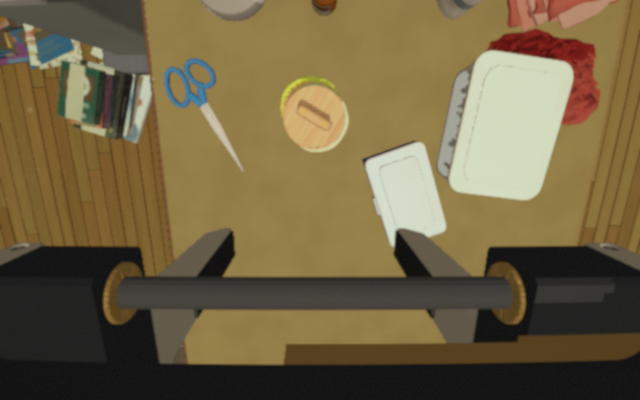

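View pics/ov4.png

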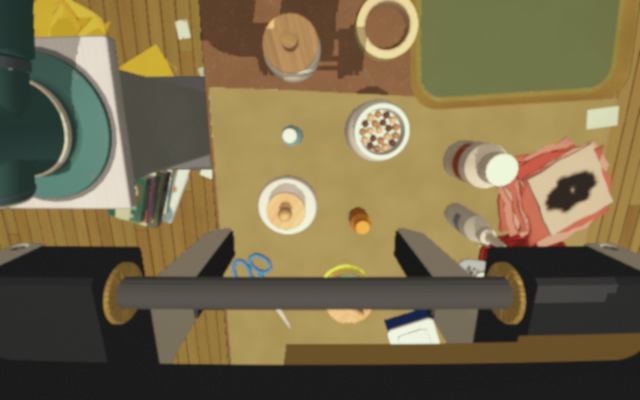

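The medium lid is seated at (291,46) with its flange top at 87 mm. The tall jar's mouth is open at (379,131), and the large lid is level on the coasters at (315,117). Last is the large lid onto the tall jar.

Run:
```python
from h import *
g=2.605-np.pi/2
a,b=[kin.ik([.59,-.345,.121],down(g+k)) for k in(0,np.pi)]
y=g if a is not None and (b is None or abs(a[5])<abs(b[5])) else g+np.pi
pick(.5903,-.3449,.021,y)
bot.move_l([.5903,-.3449,.23],.2); bot.move_l([.6246,-.0062,.23],.25)
place(.6246,-.0062,.084,y)
c,p,d=over("ov5")
for n,*a in(("small",.469,-.145,.069),("medium",.483,.123,.087),("large",.6246,-.0062,.105)): print(n,lid(c,p,d,*a))
print(current_clock())
```

```text
width 0.015600807544104724 after lift 0.015732807032029887 t 39.7417
F [-0.1  0.2 -0.5]
t 45.625
small {'flange': (469.2, -144.3, 34.5), 'z': np.float64(0.0692), 'tilt': array([-0. , -0.2]), 'n': 965, 'knob': array([ 0.4691, -0.1435,  0.0953]), 'nk': 115, 'kmid': array([ 0.4694, -0.1438,  0.0951]), 'kext': array([0.02 , 0.019, 0.008]), 'yaw': 2.908}
medium {'flange': (484.1, 122.4, 42.2), 'z': np.float64(0.0871), 'tilt': array([ 0.1, -0.1]), 'n': 2273, 'knob': array([0.4844, 0.1219, 0.1148]), 'nk': 281, 'kmid': array([0.4842, 0.1224, 0.1138]), 'kext': array([0.024, 0.025, 0.009]), 'yaw': 1.761}
large {'flange': (624.8, -5.8, 48.4), 'z': np.float64(0.1052), 'tilt': array([ 0.1, -0. ]), 'n': 2656, 'knob': array([ 0.6234, -0.0058,  0.1322]), 'nk': 417, 'kmid': array([ 0.624 , -0.0062,  0.1315]), 'kext': array([0.051, 0.036, 0.008]), 'yaw': 2.613}
47.5917
```

View pics/ov5.png

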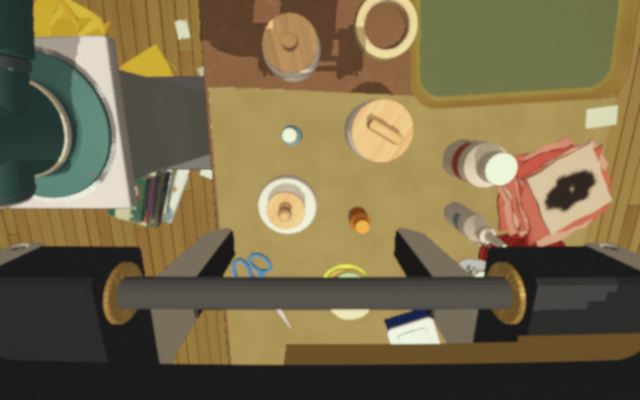

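All three lids are level at their seated heights: small (286,210), medium (291,46) and large (380,130). The bottles at (291,134) and (359,220) have not moved.

```bash
python3 -c "
from workcell import *
print(bot.job_done())"
```

```text
the job is handed in; nothing more can be done
None
```

The job is handed in: the last wrist picture showed each lid on its own jar, level and at its seated height, with the paint bottles unmoved, at 47.6 s of the 109 s allowed.

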